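# Tip the brass slugs through the funnel into the jar

### The arm

A 6-joint arm with a two-finger parallel gripper is mounted at the origin on the work surface. World frame = base frame: x ahead of the robot, y to its left, z up, the work surface at z = 0. Lengths are in m, angles in degrees, forces in N, time in s.
With the tool pointing down it reaches from about 0.35 to 0.875 m from the base axis. Payload 4.2 kg.
Tool frame: the origin (TCP) lies between the finger pads; the fingertips stand 11 mm ahead of it and the grasp point (between the pads) lies 8 mm behind it; z points along the fingers, y is the direction in which the jaws open and shut (so a half turn about z gives the same grasp; the last joint's range is limited). The gripper opens to 87 mm and grips with 3 to 60 N. Pads are 19 mm wide; open, the fingers measure 117 mm over their backs; the gripper's body (75 mm by 190 mm) begins 51 mm behind the grasp point.
Start: joints at [-48.552, 22.042, 0.453, 0, -68.411, -14.817], TCP at [0.28, -0.559, 0.234] pointing down, gripper open.
Joint ranges: [-179.83, 179.83], [-69.29, 118.12], [-61.27, 80.66], [-181.25, 117.63], [-171.15, -9.14], [-177.46, 177.46]. Speed limits (degrees/s): [159.86, 159.86, 180, 180, 180, 180].

### API

Orientations are given as a 3x3 rotation matrix whose columns are the frame's x, y, z axes.
In Python, from station import sense, capture, get_calibration, finish_job, search_frame, cut_out gives the robot as it stands.
- The arm moves only by the tool arm_command, never from a script. Its argument "rows" is a list of rows, each an object with "fingers": the opening in per cent of the stroke, from 0 (shut) to 100 (fully open); "travel": the shift along the tool's x, y, z in cm, a list of three; "roll": the turn about the tool's z in degrees. A call has 1 to 10 rows; each row is the pose to reach, as a shift and turn from the pose commanded when the call began, along the tool's axes at that moment; what a row does not reach only later rows make up. A row lasts 1/10 s, in which the tool goes at most 50 mm and 8.59 degrees, less where a joint would pass 70% of its speed; a pose out of reach is approached as far as the arm can. A call with a gripper value outside its range is refused whole. The fingers move at their own pace and stop on an object; the grip force is fixed at half the most. Time passes only in rows, so rows that repeat a pose let the fingers close. It gives the time, the measured TCP pose, the force and the opening at its end, in the units of the state.
- sense(): the state, without advancing time (a new reading comes with each control period).
- capture(name): name is "side" or "top" or "wrist"; returns (picture, depth): 420x560x3 uint8, red, green, blue; 420x560 float32, m along the optical axis (not along the pixel's ray), 0 where there is no reading.
- get_calibration(name): a dict with "fov_y" (degrees; the focal length in pixels is half the picture's height over the tangent of half this angle, whatever the lens; pixels are square), "cx", "cy" (the principal point, pixels), "distortion" ([k1, k2, p1, p2, k3] as OpenCV has them; the pictures are not rectified), "origin" and "attitude" of the camera in the world; the wrist camera has in their place "mount" (4x4, takes a point from camera to tool coordinates, whose origin is the TCP and whose axes are the flange's). Camera axes: x right, y down, z forward; pixel columns grow to the right and rows downward; lengths in m; the calibration is good to about 2 mm. A picture is of the moment at which its call begins: read the wrist's pose just before it. get_calibration takes no time and is no camera call.
- finish_job(): hands the job in, once; it reports no verdict.
Trained networks look in the newest picture that a camera, given by its name, has taken for a name from the list of things; names that differ only in an ending like _2 or _b are one class to them, and where a whole thing is asked for, a point or a joint stands for the part that bears it (a point fixed in the world has none). Each returns a list of dicts, best first, with "p" (0 to 1); they miss things now and then, are a little off and sometimes report something else, mostly with a low value. They report only what shows in the picture. A call takes as long as a camera call. They do not tell look-alikes from the thing itself.
- search_frame(camera, label): "position" ([x, y, z] in m, in world coordinates, good to about 4 mm: the middle of the surface that is visible of it).
- cut_out(camera, label): "mask" (420x560 bool, what is visible of it).
The state is a dict: "time_s": time; "joints": joint angles; "joint_velocities": joint speeds; "effort": joint torques, N m; "tcp_pos": TCP position; "ee_rot": TCP orientation; "wrist_force": force on the tool from outside, world axes, zero at the start; "moment": the same for the moment, N m; "gripper_width": opening from 0.0 (shut) to 1.0 (fully open).
Only numpy, scipy, OpenCV 4.12 (cv2) and the standard library are available. Lean on these libraries where they do the work, as an engineer would, in place of code of your own. Each camera call takes 0.05 s, during which the arm holds its last target. There are 200 camera calls.

### The job

Slide the jar on its wooden carrier along the rails under the funnel until you feel it push up firmly against the red stop, without ramming it. Then raise the blue hinged pan by its bar so that all six brass slugs pour through the funnel into the jar with none spilled; when every slug is in, lower the pan back onto its rest without letting it drop. Leave the jar against the stop and do not disturb the other things on the bench.

Things in the scene. Friction and masses are not known exactly. Their poses are not given: they have to be found in the camera images.
- station: Fixed filling station. Origin on the bench top straight under the funnel's axis; z up, y along the rails towards the stop. Dark steel base plate 8 mm thick, x -85 to 85, y -230 to 170 mm. Two aluminium rails along y, 12 mm high, inner faces at x -37 and 37 mm, flared open towards -y. Two steel funnel posts at x -75 and 75 mm, y 0, 115 mm tall.
- spout (a point): Centre of the outlet of the white funnel, 98 mm above the bench, on the station's axis; axes as the station. Bore 30 mm; the funnel widens to a rim 120 mm across at 168 mm height.
- stop: Red stop bar clamped across the rails, 94 mm long in x, 10 mm thick, 22 mm high; clamped 26 to 34 mm beyond the funnel's axis, differently each time. Origin: bottom edge of the face towards the carrier, in its middle, on the base plate; axes as the station. It is rigid: the carrier's front is felt to meet it, and a push of 5 to 20 N seats it.
- pan_hinge (a point): Middle of the pan's hinge line, which runs along station x at station y 42 mm, z 178 mm, between two posts at x -66 and 66 mm, 186 mm tall; axes as the station. A rest post with a rubber pad stands under the pan at station y 110 mm.
- pan (a joint): Hinge of the blue pan, rad: 0 level on its rest; grows as the end with the bar is raised; stops at 1.2. Turns freely and falls back by its weight (300 g). Pan 72 mm wide, 108 mm long from the hinge towards station +y, walls 28 mm high on three sides; the open lip at the hinge overhangs the funnel. The slugs slide out between about 0.5 and 1.0 rad.
- pan_bar (a point): Middle of the round steel bar on the pan's raised end: 10 mm thick, 68 mm long along station x, 58 mm free between its side arms; 143 mm from the hinge and 4 mm above it when level; 30 mm clear to the pan's end wall. Space is free below and outside it: fingers tilted about 45 degrees can hook it from below from station +y. Axes turn with the pan: y away from the hinge.
- carrier: Loose wooden carrier (about 450 g) on the base plate, a glass jar fixed on it. Origin: underside, under the jar's axis; y points to the stop. Foot 68 mm wide, 12 mm thick, y -111 to 30 mm (front). Home, its origin is 30 mm short of the stop's face. Upright push plate at the back, 50 mm wide, y -111 to -99 mm, top 67 mm above the origin. Starts 55 to 100 mm short of the stop.
- jar_mouth (a point): Centre of the jar's mouth, 82 mm above the carrier's underside. Jar 50 mm outside, 45 mm inside, inner floor 16 mm above the carrier's underside.
- slug0: Loose brass slug, a cylinder 13 mm in diameter and 11 mm high, 12 g, origin at the centre of one end face; starts standing in the pan.
- slug1: Loose brass slug, a cylinder 13 mm in diameter and 11 mm high, 12 g, origin at the centre of one end face; starts standing in the pan.
- slug2: Loose brass slug, a cylinder 13 mm in diameter and 11 mm high, 12 g, origin at the centre of one end face; starts standing in the pan.
- slug3: Loose brass slug, a cylinder 13 mm in diameter and 11 mm high, 12 g, origin at the centre of one end face; starts standing in the pan.
- slug4: Loose brass slug, a cylinder 13 mm in diameter and 11 mm high, 12 g, origin at the centre of one end face; starts standing in the pan.
- slug5: Loose brass slug, a cylinder 13 mm in diameter and 11 mm high, 12 g, origin at the centre of one end face; starts standing in the pan.
- mallet: Bystander: mallet with wooden handle and white faces, 260 mm long, lying on the bench; head 100 mm across and 35 mm high. Leave alone.
- file: Bystander: file with wooden handle, 260 mm long, lying on the bench. Leave alone.
- punch_a: Bystander: steel punch 110 mm long, lying on the bench beside the station. Leave alone.
- punch_b: Bystander: steel punch 110 mm long, lying on the bench beside the station. Leave alone.
- leaf: Bystander: cut-out brass leaf, 50 mm, 4 mm thick, on the bench behind the station. Leave alone.
- bottle: Bystander: closed amber jar with a white cap, 56 mm across and 90 mm tall, at the front of the bench. Leave alone.
Things that resemble listed ones, but are neither listed nor needed, are in the scene too. Leave any pink or purple look-alike of the carrier alone.

How it is judged (in metres and radians):
On the way, in this order (a step that is already met when the one before it is completed fails the run):
1. the jar's carrier is pushed right up against the red stop (touching it with over 1 N), with the pan still down (y of carrier in the frame of stop between -0.034 and -0.027 m and x of carrier in the frame of station between -0.008 and 0.008 m and contact force between carrier and stop above 1 N and value of joint pan below 0.15 rad), for 0.05 s.
2. the pan is tipped and all six slugs are in the jar, which is still home (y of carrier in the frame of stop between -0.034 and -0.027 m and x of carrier in the frame of station between -0.008 and 0.008 m and horizontal distance between each of slug0, slug1, slug2, slug3, slug4, slug5 and jar_mouth below 0.024 m and z of slug0 in the frame of carrier between 0.01 and 0.075 m and z of slug1 in the frame of carrier between 0.01 and 0.075 m and z of slug2 in the frame of carrier between 0.01 and 0.075 m and z of slug3 in the frame of carrier between 0.01 and 0.075 m and z of slug4 in the frame of carrier between 0.01 and 0.075 m and z of slug5 in the frame of carrier between 0.01 and 0.075 m and value of joint pan above 0.2 rad), for 0.2 s.
At the end, for the whole second after the job is handed in: All six slugs lie inside the jar; the carrier stands upright with its front within 4 mm of the stop's face and between the rails; the pan is back down on its rest (within 0.06 rad of level); everything is at rest (y of carrier in the frame of stop between -0.034 and -0.027 m and x of carrier in the frame of station between -0.008 and 0.008 m and horizontal distance between each of slug0, slug1, slug2, slug3, slug4, slug5 and jar_mouth below 0.024 m and z of slug0 in the frame of carrier between 0.01 and 0.075 m and z of slug1 in the frame of carrier between 0.01 and 0.075 m and z of slug2 in the frame of carrier between 0.01 and 0.075 m and z of slug3 in the frame of carrier between 0.01 and 0.075 m and z of slug4 in the frame of carrier between 0.01 and 0.075 m and z of slug5 in the frame of carrier between 0.01 and 0.075 m and value of joint pan below 0.06 rad and linear speed of carrier below 0.02 m/s and linear speed of each of slug0, slug1, slug2, slug3, slug4, slug5 below 0.03 m/s and angle between carrier's own z axis and vertical below 0.05 rad); the robot touches nothing.
It fails at once if the carrier is rammed against the stop (over 40 N) (contact force between carrier and stop above 40 N).
It fails at once if the pan is let drop (falling faster than 4 rad/s) (velocity of joint pan below -4 rad/s).
It fails at once if a bystander is moved more than 30 mm (distance of any of mallet, file, punch_a, punch_b, leaf, bottle from where it was at the start of the episode above 0.03 m).
It fails at once if a slug falls below the pan outside funnel and jar, onto bench or plate (height (world z) of any of slug0, slug1, slug2, slug3, slug4, slug5 below 0.015 m).
It also fails if it takes over 64 s, if anything falls off the work surface, if the arm or the gripper's body presses on something with over 40 N, if the wrist force passes 120 N, or if a joint passes its speed limit or range.

## Working session

There is one attempt and no reset: what is moved stays moved. The work goes in short steps, Python scripts to look and compute and a tool call to move; the robot and the scene stay as the last step left them, time stands still between calls to the robot, and variables do not carry over. Pictures are saved under pics/ and viewed, about 8 in all and at most 12, crops included, and the job is handed in when it is done.

Besides the shell and the picture viewer there is one more tool, called after ">>>" by a JSON object that holds its "name" and its "arguments", one argument or row to a line. arm_command: Moves the arm, as the interface text tells. Its arguments: {"type":"object","properties":{"rows":{"type":"array","items":{"type":"object","properties":{"fingers":{"type":"number"},"travel":{"type":"array","items":{"type":"number"}},"roll":{"type":"number"}}}}},"required":["rows"]}

```bash
mkdir -p pics; ls
cat > h.py <<'E'
import numpy as np, cv2
from station import *
def K(n):
    c=get_calibration(n); f=210/np.tan(np.radians(c['fov_y'])/2)
    return c,np.array([[f,0,c['cx']],[0,f,c['cy']],[0,0,1.]]),np.array(c['distortion'],float)
def ext(n,s=None):
    c,k,d=K(n)
    if n!='wrist': return np.array(c['attitude'],float).reshape(3,3),np.array(c['origin'],float)
    s=s or sense(); M=np.array(c['mount']); R=np.array(s['ee_rot']).reshape(3,3)
    return R@M[:3,:3], R@M[:3,3]+np.array(s['tcp_pos'])
def back(n,uv,z,s=None):
    c,k,d=K(n); R,t=ext(n,s); uv=np.asarray(uv,float).reshape(-1,1,2)
    p=cv2.undistortPoints(uv,k,d).reshape(-1,2); z=np.asarray(z).reshape(-1,1)
    return np.c_[p*z,z]@R.T+t
def onplane(n,uv,h,s=None):
    R,t=ext(n,s); a=back(n,uv,np.ones(len(np.reshape(uv,(-1,2)))),s)-t
    return t+a*((h-t[2])/a[:,2:])
def proj(n,P,s=None):
    c,k,d=K(n); R,t=ext(n,s); q=(np.asarray(P)-t)@R
    return cv2.projectPoints(q.reshape(-1,1,3),np.zeros(3),np.zeros(3),k,d)[0].reshape(-1,2)
def save(n,im): cv2.imwrite('pics/'+n+'.png',im[:,:,::-1])
E
python3 - <<'E'
from h import *
np.set_printoptions(precision=4,suppress=True)
s=sense();print(s)
for n in ['side','top']:
    im,d=capture(n); save(n+'0',im); np.savez(n+'0.npz',im=im,d=d)
    print(n,get_calibration(n))
    for l in ['station','stop','carrier','pan','pan_bar','jar_mouth','slug0','spout','mallet','file','punch_a','leaf','bottle']:
        try: print(l,[(round(r['p'],2),np.round(r['position'],3)) for r in search_frame(n,l)[:6]])
        except Exception as e: print(l,e)
E
```

```text
pics
{'time_s': 0.0, 'joints': array([-48.5528,  22.0907,   0.3795,  -0.0273, -68.4118, -14.8161]), 'joint_velocities': array([ 0.0222,  0.0118, -0.0786, -0.0107,  0.0746, -0.0285]), 'effort': array([  0.0003, -39.0668,  18.741 ,   4.2198,   0.0111,  -0.0002]), 'tcp_pos': array([ 0.2799, -0.5582,  0.2325]), 'ee_rot': array([[-0.894 , -0.4481, -0.0011],
       [-0.4481,  0.894 ,  0.0019],
       [ 0.0001,  0.0022, -1.    ]]), 'wrist_force': array([ 0.3253,  0.235 , -0.205 ]), 'moment': array([-0.0646,  0.0366, -0.0441]), 'gripper_width': 1.0007933206261446}
side {'fov_y': 55.03764883741107, 'cx': 279.67818571528585, 'cy': 205.49729139102675, 'distortion': array([-0.0199,  0.    ,  0.    ,  0.    ,  0.    ]), 'origin': array([0.0384, 0.6536, 0.6593]), 'attitude': array([[-0.8276, -0.2999,  0.4745],
       [-0.561 ,  0.4707, -0.6809],
       [-0.0191, -0.8297, -0.5578]])}
station [(0.77, array([0.562, 0.038, 0.004]))]
stop [(0.66, array([0.579, 0.015, 0.023]))]
carrier [(0.92, array([ 0.33 , -0.094,  0.032])), (0.82, array([ 0.303, -0.276,  0.022])), (0.81, array([ 0.582, -0.147,  0.034
[... 1152 characters left out ...]
ay([ 0.584, -0.136,  0.019]))]
pan [(0.62, array([0.576, 0.085, 0.18 ]))]
pan_bar [(0.82, array([0.582, 0.079, 0.179]))]
jar_mouth [(0.74, array([ 0.337, -0.069,  0.009])), (0.66, array([ 0.582, -0.141,  0.015])), (0.58, array([ 0.324, -0.289,  0.012]))]
slug0 []
spout [(0.64, array([ 0.563, -0.017,  0.01 ]))]
mallet [(0.72, array([ 0.557, -0.418,  0.024])), (0.4, array([0.383, 0.321, 0.089])), (0.16, array([ 0.564, -0.022,  0.008]))]
file [(0.92, array([0.536, 0.414, 0.013]))]
punch_a [(0.66, array([ 0.456, -0.189,  0.013])), (0.58, array([0.445, 0.037, 0.008]))]
leaf [(0.71, array([0.579, 0.084, 0.18 ])), (0.5, array([ 0.72 , -0.137,  0.004]))]
bottle [(0.72, array([0.382, 0.32 , 0.091]))]
```

View pics/side0.png

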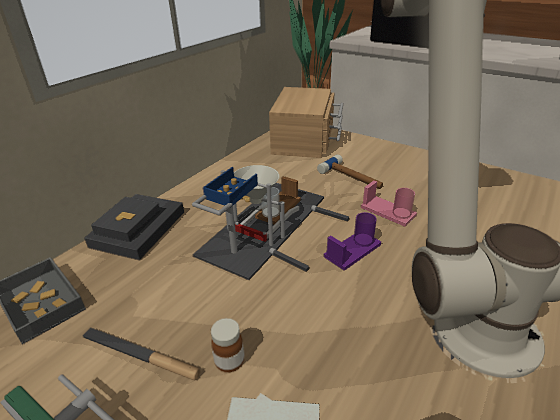

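View pics/top0.png

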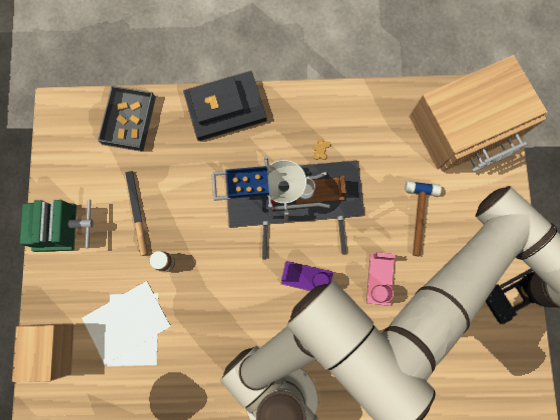

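The side view shows the station at (260,220), the wooden carrier at about (285,195), the pink one at (390,203) and the purple one at (352,243). In the top view the candidates are wooden (340,188), purple (305,277) and pink (380,278). The wooden one is the right one: it stands between the rails. Next I'll fit the station's pose.

Run:
```python
from h import *
np.set_printoptions(precision=4,suppress=True)
z=np.load('top0.npz'); im,d=z['im'],z['d']
v,u=np.mgrid[0:420,0:560]
P=back('top',np.c_[u.ravel(),v.ravel()],d.ravel()).reshape(420,560,3)
z2=np.load('side0.npz'); 
P2=back('side',np.c_[u.ravel(),v.ravel()],z2['d'].ravel()).reshape(420,560,3)
g=im.max(2)
roi=(u>215)&(u<375)&(v>150)&(v<235)
m=roi&(g<75)&(abs(P[...,2]-.008)<.012)&(np.ptp(im.astype(int),axis=2)<20)
m=cv2.morphologyEx(m.astype(np.uint8),cv2.MORPH_OPEN,np.ones((3,3)))
n,l,st,c=cv2.connectedComponentsWithStats(m)
pts=np.argwhere(m)[:,::-1]
W=onplane('top',pts,.008)[:,:2]
r=cv2.minAreaRect((W*1000).astype(np.float32)); print('plate',r); print(cv2.boxPoints(r))
# funnel rim: white, z~.168
for n,I,Q in (('top',im,P),('side',z2['im'],P2)):
    I=I.astype(int)
    def rep(name,mm):
        q=Q[mm]; 
        if len(q)>5: print(n,name,len(q),np.median(q,0),q.min(0),q.max(0))
    near=(np.hypot(Q[...,0]-.57,Q[...,1]+.02)<.25)
    w=near&(I.min(2)>150)&(abs(Q[...,2]-.165)<.012); rep('rim',w)
    q=Q[w][:,:2]*1000
    print(cv2.minEnclosingCircle(q.astype(np.float32)))
    b=near&(I[...,2]>I[...,0]+30)&(Q[...,2]>.15); rep('pan',b)
    if b.sum()>50: print(cv2.minAreaRect((Q[b][:,:2]*1000).astype(np.float32)))
    rd=near&(I[...,0]>100)&(I[...,0]>2.2*I[...,1])&(I[...,0]>2.2*I[...,2]); rep('red',rd)
    wd=near&(I[...,0]>I[...,2]+25)&(Q[...,2]>.055)&(Q[...,2]<.09); rep('pushplate',wd)
    for lab in ['pan_bar','carrier']:
        capture(n)
        for r in cut_out(n,lab)[:3]:
            rep(lab+' %.2f'%r['p'],r['mask']&(Q[...,2]>(.15 if lab=='pan_bar' else .05)))
I=cv2.resize(im[150:235,205:375],None,fx=4,fy=4,interpolation=2)
J=cv2.resize(z2['im'][150:285,180:340],None,fx=3,fy=3,interpolation=2)
o=np.zeros((I.shape[0]+0,1,3),np.uint8); save('cropt',I); save('crops',J)
```

```text
plate ((583.8509521484375, -85.57481384277344), (167.29510498046875, 334.0662536621094), 4.103074073791504)
[[ 488.4664   75.0451]
 [ 512.3691 -258.1649]
 [ 679.2355 -246.1948]
 [ 655.3328   87.0153]]
top rim 319 [ 0.5853 -0.0597  0.1636] [ 0.5233 -0.0801  0.1531] [0.6404 0.0126 0.1762]
((581.5466918945312, -21.754087448120117), 59.56467056274414)
top pan 862 [0.5778 0.0722 0.1815] [0.5359 0.0186 0.1552] [0.6138 0.1276 0.213 ]
((575.1069946289062, 73.53136444091797), (73.21348571777344, 107.2607650756836), 3.3753058910369873)
top pushplate 99 [ 0.5895 -0.1884  0.0735] [ 0.3298 -0.1977  0.0557] [ 0.6148 -0.0085  0.0896]
top pan_bar 0.70 1385 [0.5764 0.0813 0.1831] [ 0.2543 -0.0136  0.1526] [0.6318 0.1695 1.4906]
top carrier 0.94 141 [ 0.3392 -0.0264  0.0693] [ 0.2543 -0.1452  0.0512] [ 0.3707 -0.0111  1.4906]
top carrier 0.89 234 [ 0.3008 -0.2942  0.0688] [ 0.2543 -0.3255  0.0501] [ 0.3952 -0.0136  1.4906]
top carrier 0.62 202 [ 0.5826 -0.1083  0.074 ] [ 0.2543 -0.1977  0.0502] [ 0.6148 -0.0136  1.4906]
side rim 144 [ 0.5994 -0.0699  0.1614] [ 0.5255 -0.0836  0.1532] [0.6383 0.0184 0.1681]
((582.1408081054688, -24.71150779724121), 58.99394607543945)
side pan 706 [0.5702 0.0909 0.1881] [0.5371 0.019  0.174 ] [0.6141 0.1306 0.207 ]
((576.0137329101562, 74.47859191894531), (75.15776824951172, 110.86280822753906), 3.5590577125549316)
side red 34 [0.6013 0.0183 0.0197] [0.5387 0.0133 0.0077] [0.6251 0.0218 0.0302]
side pushplate 132 [ 0.588  -0.1863  0.068 ] [ 0.3455 -0.1975  0.0557] [0.6498 0.0288 0.0806]
side pan_bar 0.67 1395 [0.5752 0.0997 0.1866] [ 0.0384 -0.0118  0.1603] [0.6398 0.6536 0.6593]
side carrier 0.97 328 [ 0.5826 -0.1092  0.0698] [ 0.0384 -0.1979  0.05  ] [0.6166 0.6536 0.6593]
side carrier 0.81 429 [ 0.2882 -0.2804  0.066 ] [ 0.0384 -0.324   0.05  ] [0.3961 0.6536 0.6593]
side carrier 0.77 556 [ 0.3288 -0.1003  0.0653] [ 0.0384 -0.1472  0.05  ] [0.3743 0.6536 0.6593]
```

View pics/crops.png

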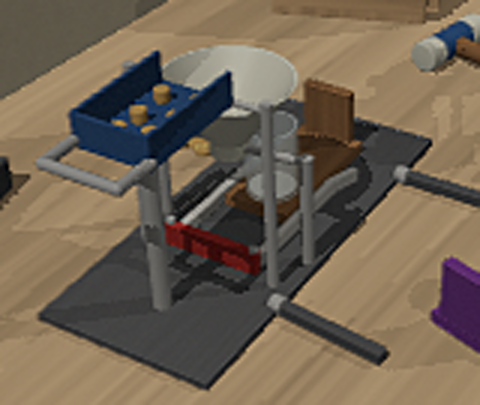

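View pics/cropt.png

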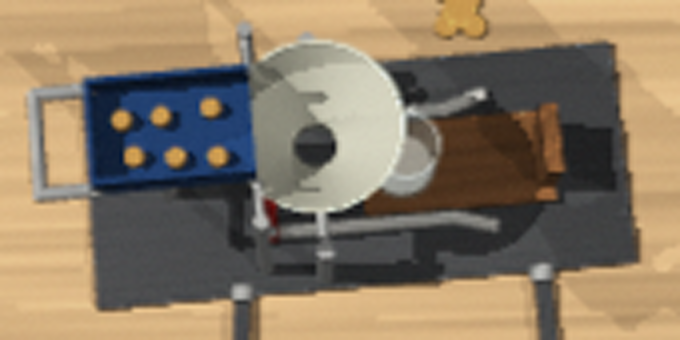

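The side crop shows the wooden carrier (brown push plate at about (330,110)) behind the funnel, with the jar at about (275,160). The red stop is at (210,245), the bar at (95,180) and the six slugs are in the pan. The top crop shows the carrier at (490,160), running towards the funnel at (315,145). Pink and purple stand off the rails, so wooden is confirmed.

The station sits at about (0.581, -0.023) with yaw of about 3.7°. Rim, plate and pan all agree on this. Next I move behind the push plate.

>>> {"name": "arm_command", "arguments": {
  "rows": [
    {"travel":[-4.2,1.4,0],"roll":-6.7,"fingers":0},
    {"travel":[-8.5,2.9,0],"roll":-13.4,"fingers":0},
    {"travel":[-12.8,4.4,0],"roll":-20.1,"fingers":0},
    {"travel":[-17,5.8,0],"roll":-26.8,"fingers":0},
    {"travel":[-21.3,7.3,0],"roll":-33.5,"fingers":0},
    {"travel":[-25.6,8.8,0],"roll":-40.2,"fingers":0},
    {"travel":[-29.8,10.2,0],"roll":-46.9,"fingers":0},
    {"travel":[-34.1,11.7,0],"roll":-53.6,"fingers":0},
    {"travel":[-38.4,13.2,0],"roll":-60.3,"fingers":0},
    {"travel":[-42.5,14.6,0],"roll":-67,"fingers":0}
  ]
}}

```text
time_s: 2.8
tcp_pos: [0.5959, -0.236, 0.2338]
ee_rot: [[0.069, -0.998, 0.0], [-0.998, -0.069, -0.0], [0.0, -0.0, -1.0]]
wrist_force: [0.3, -1.1, -0.2]
gripper_width: 0.171
```

Run:
```python
from h import *
np.set_printoptions(precision=4,suppress=True)
s=sense(); im,d=capture('wrist'); save('wr1',im)
v,u=np.mgrid[0:420,0:560]
P=back('wrist',np.c_[u.ravel(),v.ravel()],d.ravel(),s).reshape(420,560,3)
a=np.radians(3.7);X=np.array([np.cos(a),np.sin(a)]);Y=np.array([-np.sin(a),np.cos(a)])
S=(P[...,:2]-[.581,-.023]); sx,sy=S@X*1000,S@Y*1000; z=P[...,2]*1000
I=im.astype(int); wood=(I[...,0]>I[...,2]+20)
m=wood&(abs(z-75)<4)&(abs(sx)<60)&(sy<-60)
print('pushplate top',m.sum(),np.percentile(sx[m],[1,50,99]),np.percentile(sy[m],[1,50,99]),np.median(z[m]))
q=cv2.minAreaRect(np.c_[sx[m],sy[m]].astype(np.float32)) if m.sum()>5 else 0; print(q)
m=wood&(abs(z-20)<3)&(abs(sx)<60); print('foot',m.sum(),np.percentile(sx[m],[1,50,99]),np.percentile(sy[m],[1,99]),np.median(z[m]))
m=(abs(z-8)<4)&(I.max(2)<75)&(abs(sx)<120);print('plate',m.sum(),np.percentile(sx[m],[.2,99.8]),np.percentile(sy[m],[.2,99.8]))
print('rail', [ (np.percentile(sx[k],[1,50,99]),k.sum()) for k in [(abs(z-20)<4)&(I.min(2)>110)&(sx>30)&(sx<60)&(sy>-110)&(sy<-40),(abs(z-20)<4)&(I.min(2)>110)&(sx<-30)&(sx>-60)&(sy>-110)&(sy<-40)]] )
```

```text
pushplate top 393 [-23.4767   0.8528  24.1546] [-175.1271 -171.0168  -81.3987] 74.80818078064644
((3.1694469451904297, -129.0691680908203), (95.2713394165039, 48.8433952331543), 85.73091125488281)
foot 802 [-57.2552  -3.4227  33.1852] [-415.3755 -119.9677] 20.0942155356357
plate 1512 [-116.1279   53.5725] [-218.1957 -128.4369]Traceback (most recent call last):
  File "<stdin>", line 14, in <module>
    return _quantile_unchecked(
        a, q, axis, out, overwrite_input, method, keepdims, weights)
    return _ureduce(a,
                    func=_quantile_ureduce_func,
    ...<5 lines>...
                    overwrite_input=overwrite_input,
                    method=method)
    r = func(a, **kwargs)
    result = _quantile(arr,
                       quantiles=q,
    ...<2 lines>...
                       out=out,
                       weights=wgt)
    slices_having_nans = np.isnan(arr[-1, ...])
                                  ~~~^^^^^^^^^
IndexError: index -1 is out of bounds for axis 0 with size 0
```

View pics/wr1.png

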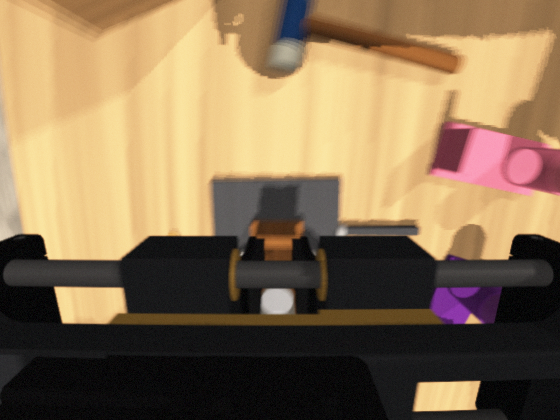

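The wrist view shows the push plate at (275,235), centred under the fingers. The measurements match: top at 75 mm, width 48 mm, centre y_s of about -171. Next is the descent behind it.

>>> {"name": "arm_command", "arguments": {
  "rows": [
    {"travel":[0,0,3.5],"roll":0,"fingers":0},
    {"travel":[0,0,7.5],"roll":0,"fingers":0},
    {"travel":[0,0,11.5],"roll":0,"fingers":0},
    {"travel":[0,0,15],"roll":0,"fingers":0},
    {"travel":[0,0,17.5],"roll":0,"fingers":0},
    {"travel":[0,0,18.6],"roll":0,"fingers":0},
    {"travel":[-0.5,0,18.6],"roll":0,"fingers":0},
    {"travel":[-1,0,18.6],"roll":0,"fingers":0},
    {"travel":[-1.2,0,18.6],"roll":0,"fingers":0},
    {"travel":[-1.2,0,18.6],"roll":0,"fingers":0}
  ]
}}

```text
time_s: 3.85
tcp_pos: [0.5949, -0.2253, 0.0493]
ee_rot: [[0.064, -0.998, 0.003], [-0.998, -0.064, -0.0], [0.001, -0.003, -1.0]]
wrist_force: [0.7, -0.4, 0.3]
gripper_width: 0.008
```

>>> {"name": "arm_command", "arguments": {
  "rows": [
    {"travel":[-0.3,0,0],"roll":0,"fingers":0},
    {"travel":[-0.6,0,0],"roll":0,"fingers":0},
    {"travel":[-0.9,0,0],"roll":0,"fingers":0},
    {"travel":[-1.2,0,0],"roll":0,"fingers":0},
    {"travel":[-1.5,0,0],"roll":0,"fingers":0},
    {"travel":[-1.8,0,0],"roll":0,"fingers":0},
    {"travel":[-2.1,0,0],"roll":0,"fingers":0},
    {"travel":[-2.4,0,0],"roll":0,"fingers":0},
    {"travel":[-2.7,0,0],"roll":0,"fingers":0},
    {"travel":[-3.0,0,0],"roll":0,"fingers":0}
  ]
}}

```text
time_s: 4.85
tcp_pos: [0.5919, -0.1957, 0.0475]
ee_rot: [[0.063, -0.998, -0.0], [-0.998, -0.063, -0.0], [0.0, 0.0, -1.0]]
wrist_force: [1.1, -2.5, -0.2]
gripper_width: 0.004
```

>>> {"name": "arm_command", "arguments": {
  "rows": [
    {"travel":[-0.3,0,0],"roll":0,"fingers":0},
    {"travel":[-0.6,0,0],"roll":0,"fingers":0},
    {"travel":[-0.9,0,0],"roll":0,"fingers":0},
    {"travel":[-1.2,0,0],"roll":0,"fingers":0},
    {"travel":[-1.5,0,0],"roll":0,"fingers":0},
    {"travel":[-1.8,0,0],"roll":0,"fingers":0},
    {"travel":[-2.1,0,0],"roll":0,"fingers":0},
    {"travel":[-2.4,0,0],"roll":0,"fingers":0},
    {"travel":[-2.7,0,0],"roll":0,"fingers":0},
    {"travel":[-3.0,0,0],"roll":0,"fingers":0}
  ]
}}

```text
time_s: 5.85
tcp_pos: [0.59, -0.1655, 0.0475]
ee_rot: [[0.063, -0.998, -0.0], [-0.998, -0.063, 0.0], [-0.0, 0.0, -1.0]]
wrist_force: [0.6, -2.7, -1.1]
gripper_width: 0.004
```

Run:
```python
from h import *
np.set_printoptions(precision=4,suppress=True)
print(sense()['tcp_pos'],sense()['wrist_force'])
v,u=np.mgrid[0:420,0:560]
a=np.radians(3.7);X=np.array([np.cos(a),np.sin(a)]);Y=np.array([-np.sin(a),np.cos(a)])
for n in ['side','top']:
    im,d=capture(n); 
    P=back(n,np.c_[u.ravel(),v.ravel()],d.ravel()).reshape(420,560,3)
    S=(P[...,:2]-[.581,-.023]); sx,sy=S@X*1000,S@Y*1000; z=P[...,2]*1000
    I=im.astype(int); 
    m=(I[...,0]>I[...,2]+25)&(z>60)&(z<85)&(abs(sx)<40)&(sy<-90)&(sy>-220)
    print(n,m.sum(),np.percentile(sx[m],[2,50,98]),np.percentile(sy[m],[2,50,98]))
    m=(I[...,0]>90)&(I[...,0]>2.2*I[...,1])&(abs(sx)<60)&(z<40)&(sy>0)&(sy<60)
    print('red',m.sum(),np.percentile(sx[m],[2,50,98]),np.percentile(sy[m],[2,50,98]),np.percentile(z[m],[2,50,98]))
```

```text
[ 0.59   -0.1655  0.0475] [ 0.5567 -2.736  -1.1362]
side 100 [-24.8295  -2.6394  20.3629] [-129.2212 -119.8187 -117.0035]
red 96 [-37.609   12.6844  46.5335] [33.9428 41.1938 43.4201] [ 8.5428 17.105  30.0944]Traceback (most recent call last):
  File "<stdin>", line 12, in <module>
    return _quantile_unchecked(
        a, q, axis, out, overwrite_input, method, keepdims, weights)
    return _ureduce(a,
                    func=_quantile_ureduce_func,
    ...<5 lines>...
                    overwrite_input=overwrite_input,
                    method=method)
    r = func(a, **kwargs)
    result = _quantile(arr,
                       quantiles=q,
    ...<2 lines>...
                       out=out,
                       weights=wgt)
    slices_having_nans = np.isnan(arr[-1, ...])
                                  ~~~^^^^^^^^^
IndexError: index -1 is out of bounds for axis 0 with size 0
```

>>> {"name": "arm_command", "arguments": {
  "rows": [
    {"travel":[-0.2,0,0],"roll":0,"fingers":0},
    {"travel":[-0.4,0,0],"roll":0,"fingers":0},
    {"travel":[-0.6,0,0],"roll":0,"fingers":0},
    {"travel":[-0.8,0,0],"roll":0,"fingers":0},
    {"travel":[-1.0,0,0],"roll":0,"fingers":0},
    {"travel":[-1.1,0,0],"roll":0,"fingers":0},
    {"travel":[-1.2,0,0],"roll":0,"fingers":0},
    {"travel":[-1.3,0,0],"roll":0,"fingers":0}
  ]
}}

```text
time_s: 6.75
tcp_pos: [0.5893, -0.1528, 0.0477]
ee_rot: [[0.063, -0.998, 0.0], [-0.998, -0.063, -0.0], [0.0, -0.0, -1.0]]
wrist_force: [0.3, -3.5, -0.1]
gripper_width: 0.007
```

>>> {"name": "arm_command", "arguments": {
  "rows": [
    {"travel":[-0.1,0,0],"roll":0,"fingers":0},
    {"travel":[-0.2,0,0],"roll":0,"fingers":0},
    {"travel":[-0.3,0,0],"roll":0,"fingers":0}
  ]
}}

```text
time_s: 7.05
tcp_pos: [0.5891, -0.1498, 0.0477]
ee_rot: [[0.063, -0.998, 0.0], [-0.998, -0.063, -0.0], [0.0, -0.0, -1.0]]
wrist_force: [0.2, -2.8, -0.1]
gripper_width: 0.006
```

>>> {"name": "arm_command", "arguments": {
  "rows": [
    {"travel":[-0.1,0,0],"roll":0,"fingers":0},
    {"travel":[-0.2,0,0],"roll":0,"fingers":0}
  ]
}}

```text
time_s: 7.25
tcp_pos: [0.589, -0.1478, 0.0476]
ee_rot: [[0.063, -0.998, 0.0], [-0.998, -0.063, -0.0], [0.0, -0.0, -1.0]]
wrist_force: [-0.6, -3.2, 0.4]
gripper_width: 0.004
```

>>> {"name": "arm_command", "arguments": {
  "rows": [
    {"travel":[-0.07,0,0],"roll":0,"fingers":0},
    {"travel":[-0.14,0,0],"roll":0,"fingers":0}
  ]
}}

```text
time_s: 7.45
tcp_pos: [0.5889, -0.1464, 0.0476]
ee_rot: [[0.063, -0.998, 0.0], [-0.998, -0.063, -0.0], [0.0, -0.0, -1.0]]
wrist_force: [-0.7, -2.6, 1.2]
gripper_width: 0.002
```

>>> {"name": "arm_command", "arguments": {
  "rows": [
    {"travel":[-0.07,0,0],"roll":0,"fingers":0},
    {"travel":[-0.14,0,0],"roll":0,"fingers":0}
  ]
}}

```text
time_s: 7.65
tcp_pos: [0.5888, -0.145, 0.0476]
ee_rot: [[0.063, -0.998, 0.0], [-0.998, -0.063, -0.0], [0.0, -0.0, -1.0]]
wrist_force: [0.6, -3.4, 0.7]
gripper_width: 0.009
```

>>> {"name": "arm_command", "arguments": {
  "rows": [
    {"travel":[-0.05,0,0],"roll":0,"fingers":0}
  ]
}}

```text
time_s: 7.75
tcp_pos: [0.5888, -0.1445, 0.0476]
ee_rot: [[0.063, -0.998, 0.0], [-0.998, -0.063, -0.0], [0.0, -0.0, -1.0]]
wrist_force: [1.0, -3.4, 1.9]
gripper_width: 0.006
```

>>> {"name": "arm_command", "arguments": {
  "rows": [
    {"travel":[-0.05,0,0],"roll":0,"fingers":0},
    {"travel":[-0.1,0,0],"roll":0,"fingers":0}
  ]
}}

```text
time_s: 7.95
tcp_pos: [0.5887, -0.1438, 0.0476]
ee_rot: [[0.063, -0.998, -0.0], [-0.998, -0.063, -0.0], [0.0, 0.0, -1.0]]
wrist_force: [-0.5, -6.3, 0.9]
gripper_width: 0.005
```

>>> {"name": "arm_command", "arguments": {
  "rows": [
    {"travel":[-0.05,0,0],"roll":0,"fingers":0},
    {"travel":[-0.1,0,0],"roll":0,"fingers":0}
  ]
}}

```text
time_s: 8.15
tcp_pos: [0.5884, -0.1437, 0.0477]
ee_rot: [[0.063, -0.998, -0.0], [-0.998, -0.063, -0.001], [0.001, 0.001, -1.0]]
wrist_force: [-1.0, -9.6, 0.6]
gripper_width: 0.007
```

>>> {"name": "arm_command", "arguments": {
  "rows": [
    {"travel":[-0.05,0,0],"roll":0,"fingers":0}
  ]
}}

```text
time_s: 8.25
tcp_pos: [0.5884, -0.1437, 0.0478]
ee_rot: [[0.063, -0.998, -0.0], [-0.998, -0.063, -0.002], [0.002, 0.001, -1.0]]
wrist_force: [0.1, -11.5, 1.7]
gripper_width: 0.005
```

The carrier is seated: TCP stopped advancing and the force rose to about 11 N. I hold briefly, then back off and rise.

>>> {"name": "arm_command", "arguments": {
  "rows": [
    {"travel":[-0.06,0,0],"roll":0,"fingers":0},
    {"travel":[-0.06,0,0],"roll":0,"fingers":0}
  ]
}}

```text
time_s: 8.45
tcp_pos: [0.5884, -0.1436, 0.048]
ee_rot: [[0.063, -0.998, -0.0], [-0.998, -0.063, -0.002], [0.002, 0.0, -1.0]]
wrist_force: [0.5, -12.2, 0.2]
gripper_width: 0.003
```

>>> {"name": "arm_command", "arguments": {
  "rows": [
    {"travel":[0.1,0,0],"roll":0,"fingers":0},
    {"travel":[0.4,0,0],"roll":0,"fingers":0},
    {"travel":[1.5,0,0],"roll":0,"fingers":0},
    {"travel":[3.0,0,0],"roll":0,"fingers":0},
    {"travel":[5,0,-2],"roll":0,"fingers":0},
    {"travel":[6,0,-6],"roll":0,"fingers":0},
    {"travel":[6,0,-11],"roll":0,"fingers":0},
    {"travel":[6,0,-16],"roll":0,"fingers":0},
    {"travel":[6,0,-21],"roll":0,"fingers":0},
    {"travel":[6,0,-25],"roll":0,"fingers":0}
  ]
}}

```text
time_s: 9.45
tcp_pos: [0.5925, -0.2022, 0.3012]
ee_rot: [[0.063, -0.998, 0.003], [-0.998, -0.063, -0.0], [0.001, -0.003, -1.0]]
wrist_force: [1.3, 0.7, 0.9]
gripper_width: 0.009
```

Run:
```python
from h import *
np.set_printoptions(precision=4,suppress=True)
print(sense()['tcp_pos'],sense()['wrist_force'],sense()['joints'])
v,u=np.mgrid[0:420,0:560]
a=np.radians(3.7);X=np.array([np.cos(a),np.sin(a)]);Y=np.array([-np.sin(a),np.cos(a)])
def pc(t,x):
    if len(x): print(t,len(x),np.percentile(x,[2,50,98],axis=0).round(1).tolist())
for n in ['side','top']:
    im,d=capture(n); save('b_'+n,im)
    P=back(n,np.c_[u.ravel(),v.ravel()],d.ravel()).reshape(420,560,3)
    S=(P[...,:2]-[.581,-.023]); Q=np.dstack([S@X*1000,S@Y*1000,P[...,2]*1000]); sx,sy,z=np.moveaxis(Q,2,0)
    I=im.astype(int)
    wd=I[...,0]>I[...,2]+25
    pc(n+' plate',Q[wd&(z>60)&(z<85)&(abs(sx)<40)&(sy<-80)&(sy>-220)])
    pc('red',Q[(I[...,0]>90)&(I[...,0]>2.2*I[...,1])&(abs(sx)<60)&(z<40)&(sy>0)&(sy<60)])
    gray=(np.ptp(I,axis=2)<25)&(I.max(2)>60)&(abs(z-182)<12)
    pc('bar',Q[gray&(sy>172)&(sy<200)&(abs(sx)<60)])
    pc('pan',Q[(I[...,2]>I[...,0]+30)&(z>165)&(abs(sx)<60)&(sy>20)&(sy<200)])
    pc('slugs',Q[wd&(z>178)&(z<205)&(abs(sx)<36)&(sy>40)&(sy<150)])
I=cv2.imread('pics/b_side.png')[150:285,180:340]; cv2.imwrite('pics/bs.png',cv2.resize(I,None,fx=3,fy=3))
```

```text
[ 0.5925 -0.2022  0.3012] [1.2892 0.7057 0.8808] [ -4.0553  20.0062   7.0199   0.0072 -76.814    7.6652]
side plate 91 [[-25.9, -109.4, 60.2], [-4.9, -99.2, 70.5], [17.1, -94.6, 75.2]]
red 89 [[-38.3, 34.1, 9.0], [14.1, 41.3, 16.8], [45.3, 44.0, 28.9]]
bar 162 [[-36.2, 173.6, 179.3], [-2.0, 187.6, 184.2], [36.7, 191.4, 186.5]]
pan 1018 [[-35.1, 46.3, 176.8], [3.1, 107.4, 190.4], [35.9, 151.6, 205.2]]
slugs 87 [[-13.0, 62.9, 178.4], [10.2, 100.4, 188.6], [18.3, 128.4, 191.0]]
top plate 73 [[-26.9, -108.3, 70.4], [-1.2, -102.8, 74.9], [21.9, -97.1, 80.8]]
bar 103 [[-36.3, 173.3, 182.7], [-0.5, 184.0, 186.5], [37.5, 188.7, 191.9]]
pan 959 [[-35.4, 45.8, 176.0], [5.3, 98.2, 182.4], [35.2, 148.4, 208.8]]
slugs 133 [[-24.8, 63.3, 180.4], [-9.8, 98.7, 190.4], [17.7, 132.9, 196.4]]
```

View pics/bs.png

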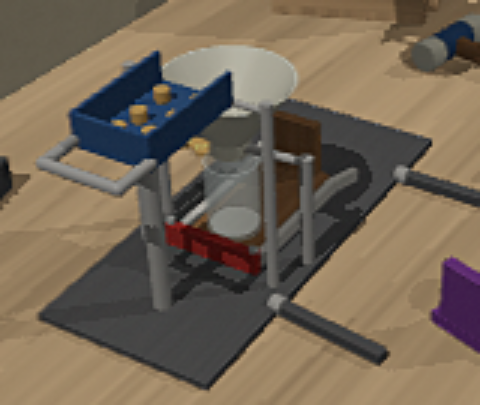

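The side crop shows the carrier home against the red stop at (210,245), with the jar at (235,195) under the funnel, the pan level and the slugs in it. The bar was measured at station (0, 185, 183) mm against an expected (0, 185, 182). Next I go above the bar and roll -90°.

>>> {"name": "arm_command", "arguments": {
  "rows": [
    {"travel":[-3,0,0],"roll":-8.5,"fingers":28},
    {"travel":[-7,0,0],"roll":-17,"fingers":28},
    {"travel":[-11.5,0,0],"roll":-25.5,"fingers":28},
    {"travel":[-16,0,0],"roll":-34,"fingers":28},
    {"travel":[-20.5,0,0],"roll":-42.5,"fingers":28},
    {"travel":[-25,0,0],"roll":-51,"fingers":28},
    {"travel":[-29.5,0,0],"roll":-59.5,"fingers":28},
    {"travel":[-33,0,0],"roll":-68,"fingers":28},
    {"travel":[-35.5,0,0],"roll":-76.5,"fingers":28},
    {"travel":[-36.5,0,0],"roll":-85,"fingers":28}
  ]
}}

```text
time_s: 10.55
tcp_pos: [0.569, 0.1649, 0.2966]
ee_rot: [[1.0, -0.015, -0.001], [-0.015, -1.0, 0.0], [-0.001, -0.0, -1.0]]
wrist_force: [0.0, -0.0, 0.4]
gripper_width: 0.275
```

>>> {"name": "arm_command", "arguments": {
  "rows": [
    {"travel":[0,0,1],"roll":-5,"fingers":28},
    {"travel":[0,0,2],"roll":-5,"fingers":28},
    {"travel":[0,0,3],"roll":-5,"fingers":28},
    {"travel":[0,0,3],"roll":-5,"fingers":28}
  ]
}}

```text
time_s: 10.95
tcp_pos: [0.5683, 0.162, 0.2652]
ee_rot: [[0.998, 0.061, -0.004], [0.061, -0.998, -0.002], [-0.004, 0.001, -1.0]]
wrist_force: [0.4, 0.9, -0.1]
gripper_width: 0.284
```

Run:
```python
from h import *
np.set_printoptions(precision=4,suppress=True)
s=sense();print(s['tcp_pos'],s['gripper_width'],s['joints'])
a=np.radians(3.7);X=np.array([np.cos(a),np.sin(a)]);Y=np.array([-np.sin(a),np.cos(a)])
p=s['tcp_pos'][:2]-[.581,-.023];print(p@X*1000,p@Y*1000)
im,d=capture('wrist');save('wr2',im)
```

```text
[0.5683 0.162  0.2652] 0.2837413709873538 [ 31.5764  17.7045  -1.3902  -0.0464 -71.1577  61.9413]
-0.6872997681996157 185.45241670942912
```

View pics/wr2.png

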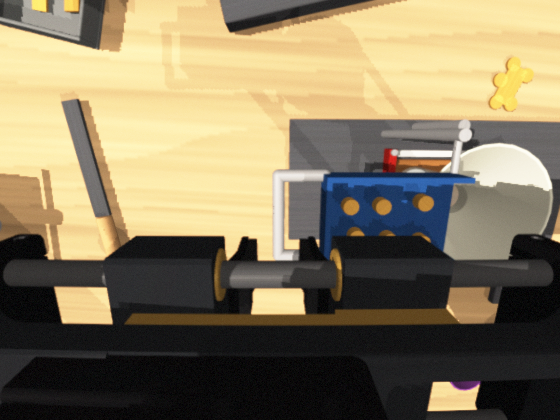

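The wrist view shows the bar at about (280,215), lying between the two open fingers (u 240 and 315). Next I descend onto it.

>>> {"name": "arm_command", "arguments": {
  "rows": [
    {"travel":[0,0,2],"roll":0,"fingers":28},
    {"travel":[0,0,4],"roll":0,"fingers":28},
    {"travel":[0,0,5.2],"roll":0,"fingers":28},
    {"travel":[0,0,6.4],"roll":0,"fingers":28},
    {"travel":[0,0,7.4],"roll":0,"fingers":28},
    {"travel":[0,0,8.3],"roll":0,"fingers":28},
    {"travel":[0,0,8.3],"roll":0,"fingers":28}
  ]
}}

```text
time_s: 11.7
tcp_pos: [0.5687, 0.1627, 0.1833]
ee_rot: [[0.998, 0.063, -0.002], [0.063, -0.998, -0.001], [-0.002, 0.001, -1.0]]
wrist_force: [-0.7, -0.3, 0.1]
gripper_width: 0.281
```

>>> {"name": "arm_command", "arguments": {
  "rows": [
    {"travel":[0,0,0],"roll":0,"fingers":14},
    {"travel":[0,0,0],"roll":0,"fingers":5},
    {"travel":[0,0,0],"roll":0,"fingers":5},
    {"travel":[0,0,0],"roll":0,"fingers":5},
    {"travel":[0,0,0],"roll":0,"fingers":5}
  ]
}}

```text
time_s: 12.2
tcp_pos: [0.5696, 0.1618, 0.1853]
ee_rot: [[0.998, 0.063, 0.001], [0.063, -0.998, -0.002], [0.001, 0.002, -1.0]]
wrist_force: [0.5, -4.5, -0.2]
gripper_width: 0.102
```

Gripped: an opening of about 9 mm fits the bar. I lift along the arc to 0.4 rad.

>>> {"name": "arm_command", "arguments": {
  "rows": [
    {"travel":[0,0.01,-0.36],"roll":0,"fingers":5},
    {"travel":[0,0.04,-0.72],"roll":0,"fingers":5},
    {"travel":[0,0.11,-1.43],"roll":0,"fingers":5},
    {"travel":[0,0.22,-2.13],"roll":0,"fingers":5},
    {"travel":[0,0.37,-2.83],"roll":0,"fingers":5},
    {"travel":[0,0.54,-3.53],"roll":0,"fingers":5},
    {"travel":[0,0.76,-4.21],"roll":0,"fingers":5},
    {"travel":[0,1.0,-4.88],"roll":0,"fingers":5},
    {"travel":[0,1.29,-5.54],"roll":0,"fingers":5}
  ]
}}

```text
time_s: 13.1
tcp_pos: [0.5701, 0.1498, 0.24]
ee_rot: [[0.998, 0.063, -0.0], [0.063, -0.998, 0.0], [-0.0, -0.0, -1.0]]
wrist_force: [3.5, -2.3, -4.9]
gripper_width: 0.103
```

>>> {"name": "arm_command", "arguments": {
  "rows": [
    {"travel":[0,0.15,-0.32],"roll":0,"fingers":5},
    {"travel":[0,0.31,-0.64],"roll":0,"fingers":5},
    {"travel":[0,0.48,-0.96],"roll":0,"fingers":5},
    {"travel":[0,0.66,-1.27],"roll":0,"fingers":5},
    {"travel":[0,0.84,-1.58],"roll":0,"fingers":5},
    {"travel":[0,1.03,-1.88],"roll":0,"fingers":5},
    {"travel":[0,1.23,-2.18],"roll":0,"fingers":5},
    {"travel":[0,1.44,-2.47],"roll":0,"fingers":5},
    {"travel":[0,1.44,-2.47],"roll":0,"fingers":5}
  ]
}}

```text
time_s: 14.0
tcp_pos: [0.571, 0.136, 0.2655]
ee_rot: [[0.998, 0.063, 0.001], [0.063, -0.998, 0.001], [0.001, -0.001, -1.0]]
wrist_force: [0.8, 1.7, -1.4]
gripper_width: 0.104
```

Run:
```python
from h import *
s=sense();print(s['tcp_pos'],s['gripper_width'],s['wrist_force'])
im,d=capture('side');save('c',im); cv2.imwrite('pics/c1.png',cv2.resize(cv2.imread('pics/c.png')[110:285,170:340],None,fx=3,fy=3))
```

```text
[0.57101742 0.13599986 0.26552075] 0.10418123533551459 [ 0.76367242  1.68564937 -1.41505594]
```

View pics/c1.png

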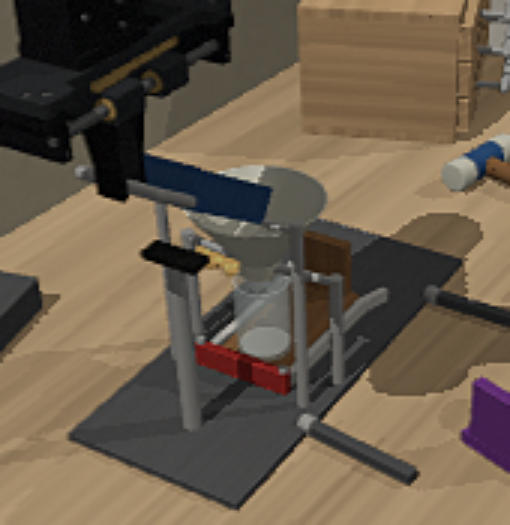

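The pan is at about 0.6 rad with the grip holding, and the jar at (265,320) is still empty and in place. I continue slowly to 0.8.

>>> {"name": "arm_command", "arguments": {
  "rows": [
    {"travel":[0,0.21,-0.29],"roll":0,"fingers":5},
    {"travel":[0,0.43,-0.57],"roll":0,"fingers":5},
    {"travel":[0,0.66,-0.84],"roll":0,"fingers":5},
    {"travel":[0,0.9,-1.11],"roll":0,"fingers":5},
    {"travel":[0,0.9,-1.11],"roll":0,"fingers":5},
    {"travel":[0,1.14,-1.38],"roll":0,"fingers":5},
    {"travel":[0,1.39,-1.64],"roll":0,"fingers":5},
    {"travel":[0,1.64,-1.89],"roll":0,"fingers":5},
    {"travel":[0,1.9,-2.13],"roll":0,"fingers":5},
    {"travel":[0,1.9,-2.13],"roll":0,"fingers":5}
  ]
}}

```text
time_s: 15.05
tcp_pos: [0.5722, 0.1177, 0.2876]
ee_rot: [[0.998, 0.064, 0.002], [0.064, -0.998, 0.002], [0.002, -0.002, -1.0]]
wrist_force: [-1.5, 7.4, 3.5]
gripper_width: 0.102
```

```bash
cat > jar.py <<'E'
from h import *
import sys
s=sense();print(s['tcp_pos'].round(4),s['gripper_width'],s['wrist_force'].round(1))
v,u=np.mgrid[0:420,0:560]
a=np.radians(3.7);X=np.array([np.cos(a),np.sin(a)]);Y=np.array([-np.sin(a),np.cos(a)])
for n in ['side','top']:
    im,d=capture(n);save(sys.argv[1]+n,im)
    P=back(n,np.c_[u.ravel(),v.ravel()],d.ravel()).reshape(420,560,3)
    S=(P[...,:2]-[.581,-.023]); Q=np.dstack([S@X*1000,S@Y*1000,P[...,2]*1000]); I=im.astype(int)
    m=(I[...,0]>I[...,2]+60)&(I[...,0]>150)&(abs(Q[...,0])<50)&(Q[...,1]>-60)&(Q[...,1]<150)
    k,l,st,c=cv2.connectedComponentsWithStats(m.astype(np.uint8))
    print(n,[(st[i,4].item(),c[i].round().tolist(),np.median(Q[l==i],0).round().tolist()) for i in range(1,k)])
    for r in search_frame(n,'slug0'): print('slug',round(r['p'],2),np.round(r['position'],3))
cv2.imwrite('pics/%s_z.png'%sys.argv[1],np.hstack([cv2.resize(cv2.imread('pics/'+sys.argv[1]+'side.png')[110:280,180:310],None,fx=3,fy=3),cv2.resize(cv2.imread('pics/'+sys.argv[1]+'top.png')[125:252,220:318],None,fx=4,fy=4)[:510]]))
E
python3 jar.py d
```

```text
[0.5722 0.1177 0.2876] 0.1022957965380148 [-1.5  7.4  3.5]
side [(1, [248.0, 229.0], [5.0, 40.0, 28.0]), (1, [254.0, 231.0], [-14.0, 41.0, 29.0])]
top [(1, [225.0, 189.0], [-33.0, 148.0, 278.0]), (16, [272.0, 202.0], [-26.0, 36.0, 30.0]), (5, [277.0, 203.0], [-27.0, 22.0, 19.0]), (2, [278.0, 205.0], [-34.0, 21.0, 18.0])]
slug 0.27 [ 0.572 -0.103  0.014]Traceback (most recent call last):
  File "jar.py", line 14, in <module>
    cv2.imwrite('pics/%s_z.png'%sys.argv[1],np.hstack([cv2.resize(cv2.imread('pics/'+sys.argv[1]+'side.png')[110:280,180:310],None,fx=3,fy=3),cv2.resize(cv2.imread('pics/'+sys.argv[1]+'top.png')[125:252,220:318],None,fx=4,fy=4)[:510]]))
                                            ~~~~~~~~~^^^^^^^^^^^^^^^^^^^^^^^^^^^^^^^^^^^^^^^^^^^^^^^^^^^^^^^^^^^^^^^^^^^^^^^^^^^^^^^^^^^^^^^^^^^^^^^^^^^^^^^^^^^^^^^^^^^^^^^^^^^^^^^^^^^^^^^^^^^^^^^^^^^^^^^^^^^^^^^^^^^^^^^^^^^^^^^^^^^^^^
    return _nx.concatenate(arrs, 1, dtype=dtype, casting=casting)
           ~~~~~~~~~~~~~~~^^^^^^^^^^^^^^^^^^^^^^^^^^^^^^^^^^^^^^^
ValueError: all the input array dimensions except for the concatenation axis must match exactly, but along dimension 0, the array at index 0 has size 510 and the array at index 1 has size 508
```

```bash
sed -i 's/\[125:252,220:318\],None,fx=4,fy=4)\[:510\]/[125:295,220:320],None,fx=3,fy=3)/' jar.py; python3 -c "
import cv2,numpy as np
cv2.imwrite('pics/d_z.png',np.hstack([cv2.resize(cv2.imread('pics/dside.png')[110:280,180:310],None,fx=3,fy=3),cv2.resize(cv2.imread('pics/dtop.png')[125:295,220:320],None,fx=3,fy=3)]))"
```

```text
(no output)
```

View pics/d_z.png

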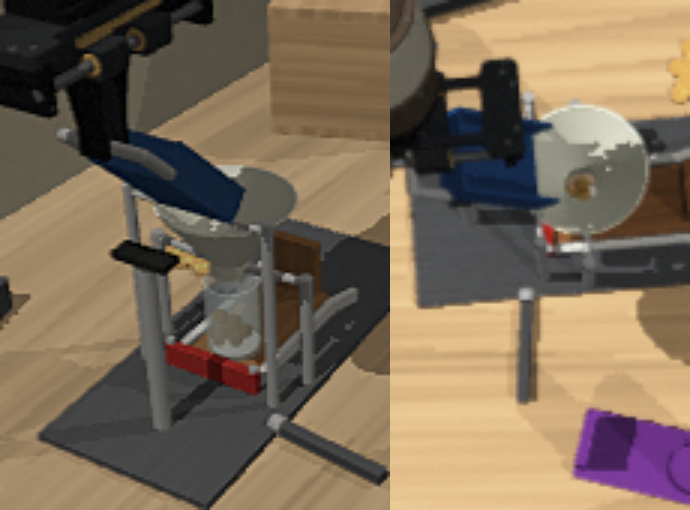

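Slugs are already in the jar (side, 235,330) and one shows in the funnel throat (top, 580,187). I tip further to 1.0 rad.

>>> {"name": "arm_command", "arguments": {
  "rows": [
    {"travel":[0,0.27,-0.24],"roll":0,"fingers":5},
    {"travel":[0,0.54,-0.47],"roll":0,"fingers":5},
    {"travel":[0,0.82,-0.69],"roll":0,"fingers":5},
    {"travel":[0,1.1,-0.91],"roll":0,"fingers":5},
    {"travel":[0,1.1,-0.91],"roll":0,"fingers":5}
  ]
}}

```text
time_s: 15.75
tcp_pos: [0.5729, 0.1069, 0.2974]
ee_rot: [[0.998, 0.064, 0.003], [0.064, -0.998, 0.003], [0.003, -0.003, -1.0]]
wrist_force: [-3.4, 7.3, 6.6]
gripper_width: 0.101
```

>>> {"name": "arm_command", "arguments": {
  "rows": [
    {"travel":[0,0.29,-0.21],"roll":0,"fingers":5},
    {"travel":[0,0.58,-0.42],"roll":0,"fingers":5},
    {"travel":[0,0.88,-0.61],"roll":0,"fingers":5},
    {"travel":[0,1.19,-0.8],"roll":0,"fingers":5},
    {"travel":[0,1.19,-0.8],"roll":0,"fingers":5},
    {"travel":[0,1.19,-0.8],"roll":0,"fingers":5},
    {"travel":[0,1.19,-0.8],"roll":0,"fingers":5},
    {"travel":[0,1.19,-0.8],"roll":0,"fingers":5}
  ]
}}

```text
time_s: 16.55
tcp_pos: [0.5736, 0.0949, 0.3059]
ee_rot: [[0.998, 0.065, 0.003], [0.065, -0.998, 0.002], [0.003, -0.002, -1.0]]
wrist_force: [-3.2, 7.0, 7.6]
gripper_width: 0.104
```

```bash
python3 jar.py e; python3 -c "
import cv2,numpy as np
cv2.imwrite('pics/e_q.png',np.hstack([cv2.resize(cv2.imread('pics/eside.png')[180:250,235:285],None,fx=8,fy=8),cv2.resize(cv2.imread('pics/etop.png')[155:225,255:305],None,fx=8,fy=8)]))"
```

```text
[0.5736 0.0949 0.3059] 0.10435895841172542 [-3.2  7.   7.6]
side [(1, [248.0, 229.0], [3.0, 43.0, 30.0]), (1, [254.0, 231.0], [-13.0, 40.0, 28.0])]
top [(1, [259.0, 152.0], [12.0, 54.0, 408.0]), (17, [272.0, 202.0], [-28.0, 36.0, 32.0]), (5, [277.0, 203.0], [-28.0, 22.0, 22.0]), (4, [297.0, 202.0], [-30.0, -38.0, 21.0]), (1, [277.0, 205.0], [-34.0, 23.0, 19.0])]
slug 0.3 [0.555 0.052 0.236]
```

View pics/e_q.png

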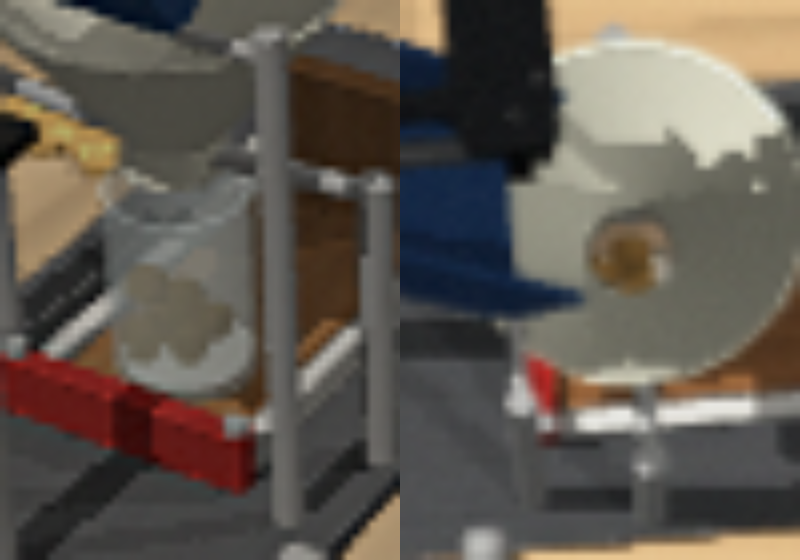

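The side view shows about five or six slugs in the jar (175,310). The count isn't certain, so I tip to 1.1 and look into the pan with the wrist camera.

>>> {"name": "arm_command", "arguments": {
  "rows": [
    {"travel":[0,0.31,-0.18],"roll":0,"fingers":5},
    {"travel":[0,0.62,-0.35],"roll":0,"fingers":5},
    {"travel":[0,0.94,-0.52],"roll":0,"fingers":5},
    {"travel":[0,1.26,-0.68],"roll":0,"fingers":5},
    {"travel":[0,1.26,-0.68],"roll":0,"fingers":5},
    {"travel":[0,1.26,-0.68],"roll":0,"fingers":5},
    {"travel":[0,1.26,-0.68],"roll":0,"fingers":5}
  ]
}}

```text
time_s: 17.45
tcp_pos: [0.5744, 0.0817, 0.3127]
ee_rot: [[0.998, 0.064, 0.003], [0.064, -0.998, 0.001], [0.003, -0.001, -1.0]]
wrist_force: [-3.2, 4.8, 8.2]
gripper_width: 0.101
```

```bash
python3 jar.py f
python3 - <<'E'
from h import *
s=sense(); im,d=capture('wrist'); save('wr3',im)
print([(round(r['p'],2),np.round(r['position'],3)) for r in search_frame('wrist','slug0')])
a=cv2.imread('pics/fside.png')[170:250,225:290]; b=cv2.imread('pics/wr3.png')
a=cv2.resize(a,(341,420),interpolation=cv2.INTER_CUBIC)
cv2.imwrite('pics/f_q.png',np.hstack([a,b[:,100:]]));
E
```

```text
[0.5744 0.0817 0.3127] 0.1013634847625843 [-3.2  4.8  8.2]
side [(1, [220.0, 109.0], [-30.0, 145.0, 392.0]), (1, [248.0, 229.0], [4.0, 41.0, 29.0]), (1, [254.0, 231.0], [-15.0, 42.0, 30.0])]
top [(1, [211.0, 100.0], [34.0, 124.0, 662.0]), (1, [208.0, 102.0], [32.0, 129.0, 659.0]), (1, [265.0, 142.0], [31.0, 39.0, 417.0]), (2, [265.0, 152.0], [8.0, 41.0, 415.0]), (2, [222.0, 180.0], [-37.0, 143.0, 386.0]), (17, [272.0, 202.0], [-28.0, 37.0, 31.0]), (5, [277.0, 203.0], [-27.0, 22.0, 19.0]), (10, [299.0, 202.0], [-31.0, -42.0, 21.0]), (1, [277.0, 205.0], [-33.0, 23.0, 13.0])]
slug 0.34 [ 0.56  -0.416  0.026]
[]
```

View pics/f_q.png

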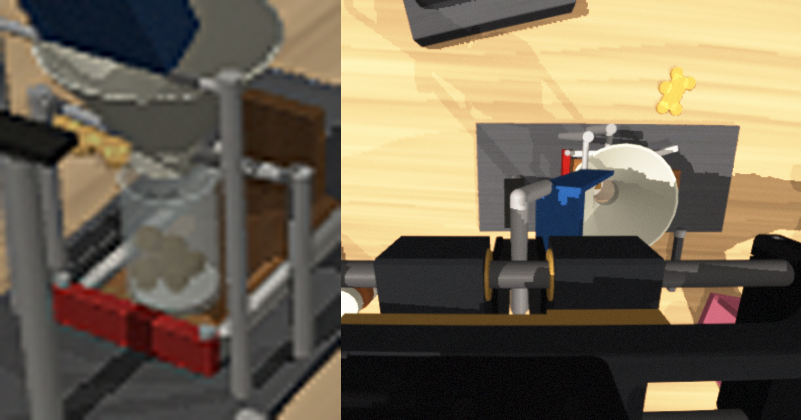

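Run:
```python
from h import *
np.set_printoptions(precision=0,suppress=True,linewidth=200)
v,u=np.mgrid[0:420,0:560]
for n in ['top','wrist']:
    s=sense(); im,d=capture(n)
    P=back(n,np.c_[u.ravel(),v.ravel()],d.ravel(),s).reshape(420,560,3)
    c=proj(n,np.array([[.581,-.023,.098]]),s)[0].round().astype(int); print(n,c)
    sl=np.s_[c[1]-6:c[1]+7,c[0]-6:c[0]+7]
    print((P[sl][...,2]*1000)); print(im[sl][...,0].astype(int)-im[sl][...,2])
```

```text
top [284 187]
[[121. 118. 116. 104. 107. 106. 111. 108. 118. 116. 114. 119. 118.]
 [113. 116. 103. 107.  74.  72.  73. 101. 109. 110. 120. 119. 120.]
 [115. 105.  67.  70.  61.  59.  65.  64.  67. 100. 112. 115. 120.]
 [116.  60.  53.  49.  46.  44.  53.  53.  57.  60. 107. 113. 117.]
 [102.  47.  40.  47.  50.  51.  49.  51.  46.  49.  57. 115. 113.]
 [102.  36.  28.  43.  48.  53.  54.  48.  33.  43.  45. 110. 120.]
 [ 31.  29.  39.  45.  49.  51.  49.  47.  22.  29.  36. 112. 114.]
 [111.  33.  29.  46.  51.  50.  43.  46.  26.  24.  23. 118. 121.]
 [109.  42.  38.  43.  24.  43.  47.  41.  38.  24. 118. 121. 117.]
 [124. 119.  35.  33.  20.  55.  44.  51.  30. 114. 119. 121. 122.]
 [123. 120. 115. 119.  51.  48.  50. 114. 119. 116. 119. 124. 129.]
 [125. 123. 122. 117. 118. 114. 119. 116. 121. 120. 129. 130. 131.]
 [129. 127. 129. 123. 123. 122. 122. 123. 124. 131. 124. 132. 135.]]
[[19 19 17 14 11  8  7  9  9 11 12 10 11]
 [19 17 13 12 11  9 11 17 18 13 11 11 11]
 [19 14 21 36 41 39 40 44 45 30 14 10 10]
 [16 23 35 41 46 46 47 48 47 46 24 10 11]
 [18 36 40 48 55 61 66 61 47 41 3
[... 1262 characters left out ...]
05  96  61  36  35  37  39  38  40  38]
 [ 77  98 105 104  96  65  38  40  38  40  37  40  39]
 [ 94 101 105 105  93  65  44  38  41  38  40  40  36]
 [ 91  90  92  87  73  57  43  42  42  39  41  40  39]
 [ 45  40  41  40  43  43  41  42  40  39  40  36  39]
 [ 34  33  34  34  41  41  40  43  42  41  40  41  43]
 [ 30  33  35  39  43  44  43  40  41  41  42  41  42]
 [ 33  31  37  40  41  40  42  39  41  40  41  42  41]
 [ 36  37  40  40  38  40  36  38  37  39  40  38  38]
 [ 35  39  39  42  40  37  42  39  39  38  37  38  39]
 [ 36  37  38  42  41  40  39  39  40  40  42  40  40]
 [ 40  39  39  40  41  41  39  40  40  40  39  39  43]
 [ 43  40  42  41  40  40  41  42  39  41  39  41  42]]
```

The throat is clear, and the slugs lie in the jar up to z of about 50 mm (two layers). I lower along the arc to 0.3 rad and look into the pan before it passes 0.2.

>>> {"name": "arm_command", "arguments": {
  "rows": [
    {"travel":[0,-0.64,0.32],"roll":0,"fingers":5},
    {"travel":[0,-1.26,0.68],"roll":0,"fingers":5},
    {"travel":[0,-1.86,1.06],"roll":0,"fingers":5},
    {"travel":[0,-2.45,1.48],"roll":0,"fingers":5},
    {"travel":[0,-3.01,1.92],"roll":0,"fingers":5},
    {"travel":[0,-3.55,2.39],"roll":0,"fingers":5},
    {"travel":[0,-4.06,2.89],"roll":0,"fingers":5},
    {"travel":[0,-4.55,3.41],"roll":0,"fingers":5},
    {"travel":[0,-5.01,3.95],"roll":0,"fingers":5},
    {"travel":[0,-5.45,4.52],"roll":0,"fingers":5}
  ]
}}

```text
time_s: 18.85
tcp_pos: [0.5711, 0.1362, 0.2641]
ee_rot: [[0.998, 0.064, 0.0], [0.064, -0.998, 0.0], [0.0, -0.0, -1.0]]
wrist_force: [1.0, 5.0, 3.5]
gripper_width: 0.102
```

>>> {"name": "arm_command", "arguments": {
  "rows": [
    {"travel":[0,-0.41,0.59],"roll":0,"fingers":5},
    {"travel":[0,-0.78,1.2],"roll":0,"fingers":5},
    {"travel":[0,-1.13,1.82],"roll":0,"fingers":5},
    {"travel":[0,-1.44,2.47],"roll":0,"fingers":5},
    {"travel":[0,-1.72,3.13],"roll":0,"fingers":5},
    {"travel":[0,-1.97,3.8],"roll":0,"fingers":5},
    {"travel":[0,-1.97,3.8],"roll":0,"fingers":5}
  ]
}}

```text
time_s: 19.55
tcp_pos: [0.5699, 0.155, 0.2253]
ee_rot: [[0.998, 0.063, -0.001], [0.063, -0.998, -0.001], [-0.001, 0.001, -1.0]]
wrist_force: [4.6, -1.5, -0.7]
gripper_width: 0.104
```

```bash
python3 jar.py g
python3 - <<'E'
from h import *
im,d=capture('wrist'); save('wr4',im)
print([(round(r['p'],2),np.round(r['position'],3)) for r in search_frame('wrist','slug0')])
v,u=np.mgrid[0:420,0:560]
for n,f in (('side','pics/gside.png'),('wrist','pics/wr4.png')):
    I=cv2.imread(f).astype(int)[...,::-1]; b=I[...,2]>I[...,0]+30
    k,l,st,c=cv2.connectedComponentsWithStats(b.astype(np.uint8)); print(n,[(x[4].item(),x[:4].tolist()) for x in st[1:] if x[4]>60])
a=cv2.resize(cv2.imread('pics/gside.png')[130:240,180:290],None,fx=3.8,fy=3.8)
b=cv2.resize(cv2.imread('pics/wr4.png')[130:270,200:330],(388,418))
cv2.imwrite('pics/g_q.png',np.hstack([a,b]))
E
```

```text
[0.5699 0.155  0.2253] 0.10394840561885112 [ 4.6 -1.5 -0.7]
side []
top []
[]
side [(63, [325, 157, 13, 12]), (674, [214, 166, 45, 28])]
wrist [(8492, [331, 183, 184, 77]), (1118, [418, 287, 75, 24])]
```

View pics/g_q.png

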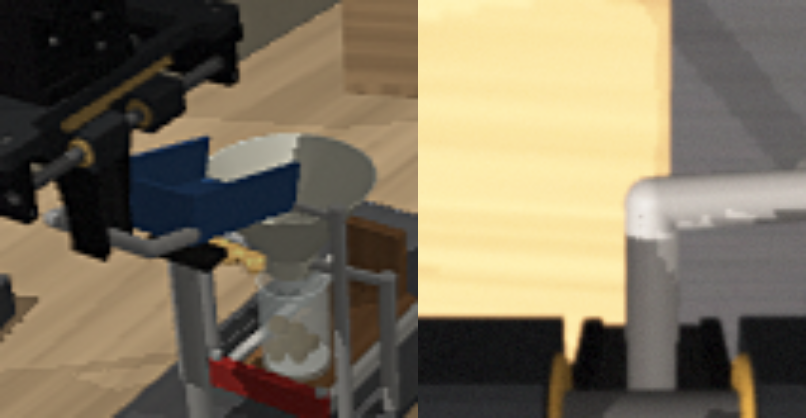

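The side crop shows the pan lowered to 0.3 rad and slugs in the jar (290,340). My wrist crop missed the pan, so I check its interior numerically.

Run:
```python
from h import *
np.set_printoptions(linewidth=200)
I=cv2.imread('pics/wr4.png').astype(int)[...,::-1]
R=I[175:320,320:520]; r,g,b=R[...,0],R[...,1],R[...,2]
ch=np.where(b>r+25,'b',np.where((r>b+35),'O',np.where(R.max(2)<70,'#','.')))
for row in ch[::5,::2]: print(''.join(row))
I=cv2.imread('pics/gtop.png').astype(int)[...,::-1]
R=I[160:210,220:300]; r,g,b=R[...,0],R[...,1],R[...,2]
ch=np.where(b>r+25,'b',np.where((r>b+35),'O',np.where(R.max(2)<70,'#','.')))
print()
for row in ch[::2]: print(''.join(row))
```

```text
..................................OOOOOOOOOOOOOO.........OOOOOOOOOOOOOOO............................
.......................###########OOOOOOOOOOO...OOO..OOOOOOOO....OOOO...............................
.........#####.....##..##########OOOOOOOO...........bbbbbbbbbbbbbbbbbbbbbbbbbbbbbbbb................
..............#bbbbbbbbbbbbbbbbbbbbbbbbbbbbbbbbbbbbbbbbbbbbbbbbbbbbbbbbbbbbbbbbbbbbbbbbbbbbbbbbbbb..
...........bbbbbbbbbbbbbbbbbbbbbbbbbbbbbbbbbbbbbbbbbbbbbbbbbbbbbbbbbbbbbbbbbbbbbbbbbbbbbbbbbbbbbb...
...........bbbbbbbbbbbbbbbbbbbbbbbbbbbbbbbbbbbbbbbbbbbbbbbbbbbbbbbbbbbbbbbbbb.......................
......#bbbbbbbbbbbbbbbbbbbbbbbbbbbbbbbbbbbbbbbbbbbbbbbbbbbbbbbbbbbbbbbbbbbbbb.......................
......bbbbbbbbbbbbbbbbbbbbbbbbbbbbbbbbbbbbbbbbbbbbbbbbbbbbbbbbbbbbbbbbbbbbbb........................
......bbbbbbbbbbbbbbbbbbbbbbbbbbbbbbbbbbbbbbbbbbbbbbbbbbbbbbbbbbbbbbbbbbbbbb........................
......bbbbbbbbbbbbbbbbbbbbbbbbbbbbbbbbbbbbbbbbbbbbbbbbbbbbbbbbbbbbbbbbbbbbbb........................
......bbbbbbbbbbbbbbbbbbbbbbbbbbbbbbbbbbbbbbbbbbbbbbbbbbbbbbbbbbbbbbbbbbbbb...............
[... 3154 characters left out ...]
bbbbbbbbbbbbbbbbbbbbbbb.............................
..........#bbbbbbbbbbbbbbbbbbbbbbbbbbbbbbbbbbbb##...............................
.............................##################.................................
OOOOOOO......................####################.............................OO
OOOOOOO...................................#######..OOO.....................OOOOO
OOOOOOOO..................................#######..OOOOOOO...........OOOOOOOOOOO
OOOOOOOO..................................#######...OOOOOOOOOOOO....OOOO........
OOOOOOOO..................................#######....O..........................
OOOOOOOO..................................########.....................#########
```

The pan is empty in both views. I lower it to the rest.

>>> {"name": "arm_command", "arguments": {
  "rows": [
    {"travel":[0,-0.21,0.68],"roll":0,"fingers":5},
    {"travel":[0,-0.39,1.38],"roll":0,"fingers":5},
    {"travel":[0,-0.54,2.08],"roll":0,"fingers":5},
    {"travel":[0,-0.65,2.78],"roll":0,"fingers":5},
    {"travel":[0,-0.7,3.2],"roll":0,"fingers":5},
    {"travel":[0,-0.73,3.6],"roll":0,"fingers":5},
    {"travel":[0,-0.75,3.9],"roll":0,"fingers":5},
    {"travel":[0,-0.76,4.1],"roll":0,"fingers":5},
    {"travel":[0,-0.76,4.2],"roll":0,"fingers":5},
    {"travel":[0,-0.76,4.2],"roll":0,"fingers":5}
  ]
}}

```text
time_s: 20.85
tcp_pos: [0.5694, 0.1618, 0.1868]
ee_rot: [[0.998, 0.064, 0.001], [0.064, -0.998, -0.002], [0.001, 0.002, -1.0]]
wrist_force: [1.1, -4.3, 7.5]
gripper_width: 0.101
```

The rest is bearing the load (about 7.5 N upward). I release and rise.

>>> {"name": "arm_command", "arguments": {
  "rows": [
    {"travel":[0,0,0],"roll":0,"fingers":15},
    {"travel":[0,0,0],"roll":0,"fingers":20},
    {"travel":[0,0,0],"roll":0,"fingers":26},
    {"travel":[0,0,0],"roll":0,"fingers":26},
    {"travel":[0,0,0],"roll":0,"fingers":26}
  ]
}}

```text
time_s: 21.35
tcp_pos: [0.5688, 0.1631, 0.1842]
ee_rot: [[0.998, 0.064, -0.001], [0.064, -0.998, -0.0], [-0.001, 0.0, -1.0]]
wrist_force: [0.6, 0.5, 0.4]
gripper_width: 0.257
```

>>> {"name": "arm_command", "arguments": {
  "rows": [
    {"travel":[0,0,-0.5],"roll":0,"fingers":26},
    {"travel":[0,0,-1.2],"roll":0,"fingers":26},
    {"travel":[0,0,-2.2],"roll":0,"fingers":26},
    {"travel":[0,0,-3.5],"roll":0,"fingers":26},
    {"travel":[0,0,-6],"roll":0,"fingers":26},
    {"travel":[0,-3,-9],"roll":0,"fingers":26},
    {"travel":[0,-7,-11],"roll":0,"fingers":26},
    {"travel":[0,-11,-12],"roll":0,"fingers":26},
    {"travel":[0,-14,-12],"roll":0,"fingers":26},
    {"travel":[0,-15,-12],"roll":0,"fingers":26}
  ]
}}

```text
time_s: 22.35
tcp_pos: [0.5594, 0.3154, 0.3059]
ee_rot: [[0.998, 0.066, 0.001], [0.066, -0.998, 0.002], [0.002, -0.002, -1.0]]
wrist_force: [-0.1, -0.5, -0.7]
gripper_width: 0.257
```

```bash
python3 jar.py k
python3 - <<'E'
from h import *
print(sense()['wrist_force'].round(1))
v,u=np.mgrid[0:420,0:560]
a=np.radians(3.7);X=np.array([np.cos(a),np.sin(a)]);Y=np.array([-np.sin(a),np.cos(a)])
def pc(t,x):
    if len(x): print(t,len(x),np.percentile(x,[2,50,98],axis=0).round(1).tolist())
for n in ['side','top']:
    im,d=capture(n)
    P=back(n,np.c_[u.ravel(),v.ravel()],d.ravel()).reshape(420,560,3)
    S=(P[...,:2]-[.581,-.023]); Q=np.dstack([S@X*1000,S@Y*1000,P[...,2]*1000]); sx,sy,z=np.moveaxis(Q,2,0)
    I=im.astype(int); wd=I[...,0]>I[...,2]+25
    pc(n+' plate',Q[wd&(z>60)&(z<85)&(abs(sx)<40)&(sy<-80)&(sy>-220)])
    pc('bar',Q[(np.ptp(I,axis=2)<25)&(I.max(2)>60)&(abs(z-182)<25)&(sy>172)&(sy<200)&(abs(sx)<60)])
    pc('pan',Q[(I[...,2]>I[...,0]+30)&(z>165)&(abs(sx)<60)&(sy>20)&(sy<200)])
    pc('slugs in pan',Q[wd&(z>175)&(z<205)&(abs(sx)<36)&(sy>40)&(sy<150)])
    for l in ['mallet','file','punch_a','leaf','bottle']: print(l,[np.round(r['position'],3).tolist() for r in search_frame(n,l)[:2]])
E
```

```text
[0.5594 0.3154 0.3059] 0.25743831664876 [-0.1 -0.5 -0.7]
side [(1, [249.0, 197.0], [15.0, 12.0, 108.0])]
top []
slug 0.49 [ 0.565 -0.027  0.009]
slug 0.34 [ 0.459 -0.19   0.01 ]
[ 0.6 -0.6 -0.5]
side plate 98 [[-25.4, -110.2, 60.8], [-6.4, -99.0, 69.7], [17.9, -94.1, 75.2]]
bar 138 [[-36.1, 173.2, 179.5], [-1.6, 186.8, 184.4], [36.7, 190.6, 186.8]]
pan 1050 [[-35.0, 45.8, 177.0], [8.7, 99.3, 187.7], [36.1, 151.3, 205.2]]
mallet [[0.544, -0.408, 0.017], [0.454, -0.182, 0.009]]
file [[0.526, 0.413, 0.013], [0.58, 0.089, 0.19]]
punch_a [[0.453, -0.181, 0.01], [0.438, 0.04, 0.016]]
leaf []
bottle [[0.373, 0.339, 0.063], [0.527, 0.411, 0.015]]
top plate 75 [[-26.9, -108.4, 66.9], [-3.4, -102.2, 75.5], [22.3, -96.6, 82.5]]
bar 94 [[-37.0, 173.9, 182.3], [1.5, 183.9, 187.1], [37.4, 188.5, 191.8]]
pan 1153 [[-35.6, 45.5, 174.8], [4.6, 96.8, 181.7], [34.9, 147.3, 208.8]]
mallet [[0.558, -0.416, 0.024], [0.575, 0.079, 0.179]]
file [[0.507, 0.41, 0.013]]
punch_a [[0.446, 0.039, 0.01], [0.46, -0.188, 0.01]]
leaf [[0.72, -0.135, 0.002]]
bottle [[0.382, 0.321, 0.092]]
```

```bash
python3 -c "
from station import *
print(finish_job())"
```

```text
the job is handed in; nothing more can be done
None
```

I pushed the wooden carrier home against the red stop, emptied the pan through the funnel into the jar, and lowered the pan back onto its rest. The job is handed in; no verdict came back.

- **Carrier:** I felt it seat with about 12 N at the wrist and no ramming. After all the moves its push plate was still at the same place against the stop.
- **Pour:** I raised the pan to 1.1 rad by gripping the bar from above, because the arm interface cannot tilt the tool to hook it. The pan showed no slugs at 0.3 rad or after lowering. At full tilt the funnel throat was clear and brass filled the jar up to about 50 mm above the bench.
- **Pan:** I released it only once the rest was carrying the load (about 7.5 N). It reads level at the same bar and pan heights as before.
- **Bystanders:** The positions the networks reported for the mallet, punches, leaf and bottle match the start within their accuracy. The file's top-view position shifted by 29 mm, but its side-view position did not change. The gripper came no closer to it than about 0.1 m, so I put that down to the network.

**Not confirmed:** I could not count all six slugs one by one through the glass. The count rests on the empty pan, the clear funnel and no brass seen outside the jar. The network also gave one low-confidence slug (0.49) under the funnel at plate height. I took it for a false report, since the colour search found no brass on the plate there.

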